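# Snap the grease coupler onto the bearing's nipple and hold it

## Robot

A 6-joint arm with a two-finger parallel gripper is mounted at the origin on a cart in front of the work surface, level with it; the furniture and walls round the work are solid. World frame = base frame: x ahead of the robot, y to its left, z up, the work surface at z = 0. Lengths are in m, angles in rad, forces in N, time in s.
With the tool pointing down it reaches from about 0.35 to 0.775 m from the base axis. Payload 5.5 kg.
Tool frame: the origin (TCP) lies between the finger pads; the fingertips stand 22 mm ahead of it and the grasp point (between the pads) lies 3 mm ahead of it (env.finger_overhang is the distance from the TCP to the fingertips, in m); y points along the fingers, x is the direction in which the jaws open and shut, and the axes are right-handed (so a half turn about y gives the same grasp; the last joint's range is limited). The gripper opens to 85 mm and grips with 20 to 120 N. Pads are 22 mm wide; open, the fingers measure 114 mm over their backs; the gripper's body (76 mm by 85 mm) begins 54 mm behind the grasp point. The pads swing forward as they close: fully open they stand 13 mm farther back than shut.
Start: joints at [-1.248, 0.313, 0.046, 1.304, 0, 1.431], TCP at [0.257, -0.515, 0.253] pointing down, gripper open.
Joint ranges: [-2.76, 2.76], [-0.86, 1.69], [-1.03, 1.26], [-2.2, 2.34], [-1.47, 1.5], [-3.14, 3.14]. Speed limits (rad/s): [2.57, 2.57, 3.14, 3.14, 3.14, 3.14].

## Interface

Orientations are given as a unit quaternion [w, x, y, z].
In Python, from workcell import monitor, cams, job, env gives the robot as it stands.
- The arm moves only by the tool drive_tool, never from a script. Its argument "plan" is text: rows parted by semicolons, each of 7 numbers parted by spaces: the opening, from -1 (shut) to 1 (fully open), then the shift along the tool's x, y, z in mm, then the turn, a rotation vector about the tool's x, y, z in degrees. In form: gripper x y z rx ry rz; .... A call has 1 to 8 rows; each row shifts and turns the pose as measured when the row begins, along the tool's axes as they then stand; what a row does not reach is not made up. A row lasts 1/8 s, in which the tool goes at most 62.5 mm and 10.7 degrees, less where a joint would pass 70% of its speed; a pose out of reach is approached as far as the arm can. A call is refused whole if a number of a shift passes 62.5 or a number of a turn 10.7, either way. A call with a gripper value outside its range is refused whole. The fingers move at their own pace and stop on an object; "grip_force" is the grip in N (left out, the last holds). Time passes only in rows, so rows that do not move let the fingers close. It gives the time, the measured TCP pose, the force and the opening at its end, in the units of the state.
- monitor.get_state(): the state, without advancing time (a new reading comes with each control period).
- cams.read_camera(name): name is "scene" or "top"; returns (picture, depth): 384x512x3 uint8, red, green, blue; 384x512 float32, m along the optical axis (not along the pixel's ray), 0 where there is no reading.
- cams.calibration(name): a dict with "fx", "fy", "cx", "cy" (pixels), "D" ([k1, k2, p1, p2, k3] as OpenCV has them; the pictures are not rectified), "R" (3x3) and "t" (3): a world point X has camera coordinates R X + t. Camera axes: x right, y down, z forward; pixel columns grow to the right and rows downward; lengths in m; the calibration is good to about 2 mm. A picture is of the moment at which its call begins. calibration takes no time and is no camera call.
- job.hand_in(): hands the job in, once; it reports no verdict.
The state is a dict: "clock": time; "joint_pos": joint angles; "qvel": joint speeds; "tau": joint torques, N m; "tcp_pos": TCP position; "orientation": TCP orientation; "wrist_force": force on the tool from outside, world axes, zero at the start; "ft_torque": the same for the moment, N m; "finger_gap": finger opening in m.
Only numpy, scipy, OpenCV 4.12 (cv2) and the standard library are available. Lean on these libraries where they do the work, as an engineer would, in place of code of your own. Each camera call takes 0.05 s, during which the arm holds its last target.

## Task

Pick the tall grease coupler (the one with a slim neck above a wider, open-bottomed sleeve) out of the parts tray, leaving the other parts in the tray. Put its open mouth squarely over the tilted grease nipple on the bearing block and press straight along the nipple until it snaps over, pushing the sprung collar at least two thirds of the way down. Finish still gripping the coupler and holding it pressed there against the spring: do not let go.

Things in the scene. Friction and masses are not known exactly. Their poses are not given: they have to be found in the camera images.
- coupler_mid (a point): Steel grease coupler, 74 mm tall, about 0.16 kg, standing mouth down in the tray. This point: on its axis, half-way up, at the shoulder. Below: round sleeve, 32 mm wide (33 over its ridges), 37 mm long. Above: round neck, 22 mm wide, 37 mm long; grip it here from above, finger tips just over the shoulder (they may push on it). z: along the axis, mouth to neck (up); x, y are arbitrary.
- coupler_mouth (a point): Centre of the coupler's open lower end (the foot face of its sleeve), 37 mm below coupler_mid along its axis; same axes. The bore behind it is 21 mm wide and 30 mm deep, with a rounded inner lip of 15 mm opening, 3 mm inside.
- nipple_collar_top (a point): Fixed point on the grease nipple's axis, level with the sprung collar's outer face at rest; about 111 mm above the table. z: along the nipple, outward from the block, 30 degrees from vertical, leaning toward the robot's side. The nipple is a 12 mm round pin whose tip stands 10 mm beyond this point. The collar round it is 38 mm wide; the coupler's foot presses on it.
- bearing_block: Grey fixed bearing block that carries the nipple; origin at the middle of its underside, on the table. Base plate 62 mm (its x) by 150 mm (its y), 16 mm high; round housing 74 mm across, its axis along y, 50 mm up; a steel shaft stub 34 mm thick runs through it. The nipple leans to -x.
- collar (a joint): How far the collar is pressed in: 0 at rest, 0.016 m at its hard stop. Its spring gives 4 N at first, 0.4 N more per mm (9 N at 12 mm). Sprung balls in the nipple raise the total push to a peak of 10 to 20 N near 4 mm; then they snap behind the coupler's lip and are free at 9 mm. Let go, the coupler comes back to less than 9 mm.
- tray_floor (a point): Centre of the parts tray's inner floor, 4 mm above the table. Grey tray, outside 150 mm (its x) by 235 mm (its y) and 36 mm high, walls 4 mm; fixed. The tray and the bearing block change sides from start to start, and the parts change places in the tray.
- hose_barb_mid (a point): Centre of a steel hose barb standing in the tray, 60 mm tall: 30 mm foot 12 mm high, slim ribbed stem 22 mm wide above. Not wanted.
- short_cap_mid (a point): Centre of a short steel cap, 32 mm in diameter and 30 mm tall, in the tray. Not wanted.
- loose_knob_mid (a point): Centre of a black star knob, 47 mm wide and 27 mm tall, in the tray. Not wanted.
- loose_bolt_mid (a point): Middle of a bolt 47 mm long and 20 mm high lying in the tray. Not wanted.

How it is judged:
On the way, in this order (a step that is already met when the one before it is completed fails the run):
1. the coupler is lifted out of the tray in the fingers (height (world z) of coupler_mid above 0.085 m and contact force between the fingers and coupler above 1 N), for 0.2 s.
2. the coupler sits squarely over the nipple and has snapped past the balls (angle between the z axis of coupler_mid and the z axis of nipple_collar_top, either way round below 0.12 rad and x of coupler_mouth in the frame of nipple_collar_top between -0.004 and 0.004 m and y of coupler_mouth in the frame of nipple_collar_top between -0.004 and 0.004 m and value of joint collar above 0.0085 m and z of coupler_mouth in the frame of nipple_collar_top below -0.007 m), for 0.1 s.
At the end, for the whole second after the job is handed in: Through the last second the fingers hold the coupler, still, within 0.12 rad of the nipple's axis, its mouth within 4 mm of it; its foot presses the collar (over 3 N) at least 9.5 mm down of 16; the other four parts lie in the tray (within 140 mm of its floor's centre) (angle between the z axis of coupler_mid and the z axis of nipple_collar_top, either way round below 0.12 rad and x of coupler_mouth in the frame of nipple_collar_top between -0.004 and 0.004 m and y of coupler_mouth in the frame of nipple_collar_top between -0.004 and 0.004 m and value of joint collar above 0.0095 m and z of coupler_mouth in the frame of nipple_collar_top between -0.019 and -0.008 m and contact force between coupler and collar above 3 N and contact force between the fingers and coupler above 2 N and linear speed of coupler below 0.02 m/s and distance between each of hose_barb_mid, short_cap_mid, loose_knob_mid, loose_bolt_mid and tray_floor below 0.14 m); the arm keeps its last pose, push and grip.
It fails at once if another part is taken out of the tray (height (world z) of any of hose_barb_mid, short_cap_mid, loose_knob_mid, loose_bolt_mid above 0.075 m).
It also fails if it takes over 42 s, if anything falls off the work surface, if the arm or the gripper's body presses on something with over 40 N, if the wrist force passes 120 N, or if a joint passes its speed limit or range.

## Working session

There is one attempt and no reset: what is moved stays moved. The work goes in short steps, Python scripts to look and compute and a tool call to move; the robot and the scene stay as the last step left them, time stands still between calls to the robot, and variables do not carry over. Pictures are saved under pics/ and viewed, and the job is handed in when it is done.

Besides the shell and the picture viewer there is one more tool, called as name(argument=value, ...) on one line, values as JSON. drive_tool: Moves the arm, as the interface text tells. Its arguments: {"type":"object","properties":{"plan":{"type":"string"},"grip_force":{"type":"number"}},"required":["plan"]}

```bash
mkdir -p pics; ls; python3 - <<'E'
from workcell import monitor,cams,job,env
import cv2,numpy as np
print(monitor.get_state(), env.finger_overhang)
for n in ("scene","top"):
    im,d=cams.read_camera(n); cv2.imwrite(f"pics/{n}0.png",im[:,:,::-1]); np.savez(f"pics/{n}0.npz",im=im,d=d)
    print(n,cams.calibration(n))
E
```

```text
pics
{'clock': 0.0, 'joint_pos': array([-1.24758508e+00,  3.14003169e-01,  4.49792373e-02,  1.30355485e+00,
       -1.52170064e-05,  1.43115794e+00]), 'qvel': array([-0.00087874,  0.00058197,  0.00133364, -0.00096128,  0.00189191,
        0.00066916]), 'tau': array([-1.44128691e-03, -4.80617917e+01,  2.98536980e+01,  1.91555510e-02,
       -5.94718076e-04,  6.13749009e-06]), 'tcp_pos': array([ 0.25655986, -0.514083  ,  0.25240733]), 'orientation': array([ 0.60175111, -0.60095359,  0.37247587, -0.37149982]), 'wrist_force': array([0.40433153, 0.12855034, 0.23788672]), 'ft_torque': array([-0.00554103, -0.00145521, -0.00313494]), 'finger_gap': 0.08541630256974948} 0.022
scene {'fx': 389.92087336145147, 'fy': 389.92087336145147, 'cx': 256.8645607290242, 'cy': 187.47886232604614, 'D': array([0.0027047, 0.       , 0.       , 0.       , 0.       ]), 'R': array([[ 0.52907473, -0.84851978, -0.00970084],
       [-0.49535046, -0.29954186, -0.8154156 ],
       [ 0.68899045,  0.43622111, -0.5787947 ]]), 't': array([-0.25515841,  0.3232391 ,  0.7383505 ])}
top {'fx': 376.10168467152573, 'fy': 376.10168467152573, 'cx': 251.23377174862847, 'cy': 191.1207090454431, 'D': array([-0.0616349,  0.       ,  0.       ,  0.       ,  0.       ]), 'R': array([[-0.01749266, -0.99967032, -0.01879511],
       [-0.99214683,  0.01968335, -0.12352019],
       [ 0.12384942,  0.01648681, -0.99216405]]), 't': array([0.01998818, 0.47732978, 0.99620854])}
```

View pics/scene0.png

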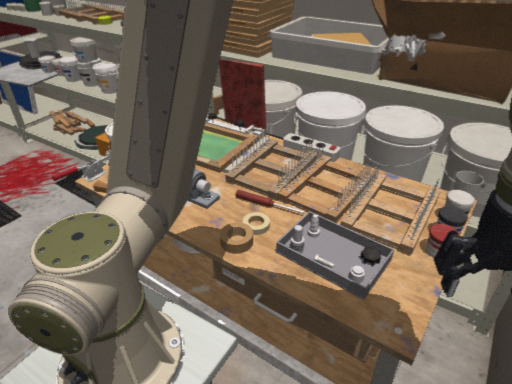

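View pics/top0.png

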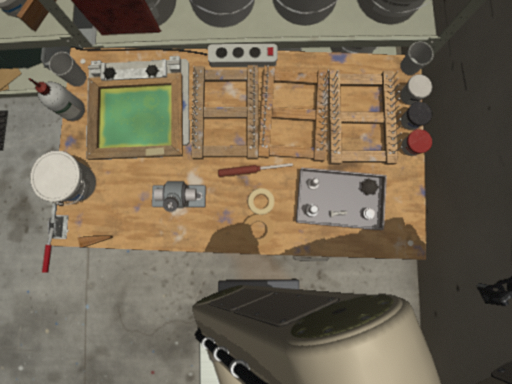

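```bash
python3 - <<'E'
from scipy.spatial.transform import Rotation as R
print(R.from_quat([0.60175111, -0.60095359,  0.37247587, -0.37149982],scalar_first=True).as_matrix().round(3))
E
```

```text
[[ 0.446 -0.001  0.895]
 [-0.895  0.002  0.446]
 [-0.002 -1.     0.   ]]
```

The tray is at top-view (340,198) and the block at (180,196). Two tall parts stand near (311,210) and (314,183), so I'll zoom in to tell which is the coupler.

```bash
python3 - <<'E'
import cv2
t=cv2.imread("pics/top0.png");s=cv2.imread("pics/scene0.png")
f=lambda im,x0,x1,y0,y1:cv2.resize(im[y0:y1,x0:x1],(400,300),interpolation=cv2.INTER_CUBIC)
a=cv2.hconcat([f(t,290,390,160,235),f(s,270,370,205,280)])
b=cv2.hconcat([f(t,140,220,165,225),f(s,180,240,165,210)])
cv2.imwrite("pics/z.png",cv2.vconcat([a,b]))
E
```

```text
(no output)
```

View pics/z.png

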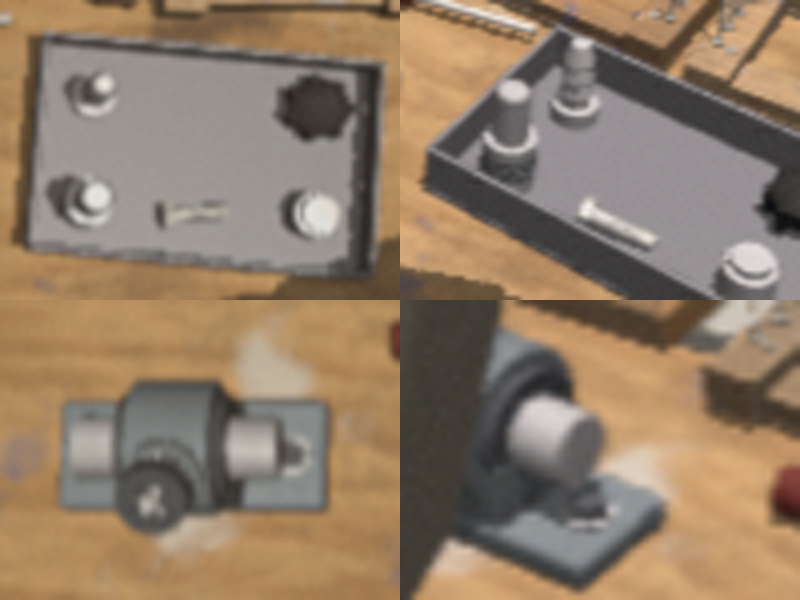

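The coupler is the near-left part: its neck top is at top-view (314,208) and it stands at scene (297,235). The hose barb is behind it. The nipple, with its dark collar, is at about (171,205) in the top view. Next I'll measure positions with depth and rays.

```bash
cat > h.py <<'E'
import numpy as np,cv2
from workcell import monitor,cams,job,env
from scipy.spatial.transform import Rotation as Rn
def grab(n,tag):
    im,d=cams.read_camera(n); cv2.imwrite(f"pics/{n}{tag}.png",im[:,:,::-1]); np.savez(f"pics/{n}{tag}.npz",im=im,d=d); return im,d
def load(n,tag):
    z=np.load(f"pics/{n}{tag}.npz"); return z["im"],z["d"]
def K(n):
    c=cams.calibration(n); return c,np.array([[c["fx"],0,c["cx"]],[0,c["fy"],c["cy"]],[0,0,1]])
def rays(n,uv):
    c,k=K(n); p=cv2.undistortPoints(np.float64(uv).reshape(-1,1,2),k,c["D"])[:,0]
    d=np.c_[p,np.ones(len(p))]; return -c["R"].T@c["t"], d@c["R"]   # depth-scaled
def plane(n,uv,z):
    o,d=rays(n,uv); return o+d*((z-o[2])/d[:,2])[:,None]
def cloud(n,d):
    v,u=np.mgrid[0:384,0:512]; o,r=rays(n,np.c_[u.ravel(),v.ravel()])
    return (o+r*d.reshape(-1,1)).reshape(384,512,3)
def proj(n,X):
    c,k=K(n); return cv2.projectPoints(np.float64(X).reshape(-1,1,3),cv2.Rodrigues(c["R"])[0],c["t"],k,c["D"])[0][:,0]
E
python3 - <<'E'
from h import *
im,d=load("top",0);P=cloud("top",d)
print("table z",np.median(P[220:235,225:290,2]),"near tray",np.median(P[230:240,300:380,2]), "tray floor",np.median(P[190:200,330:350,2]))
def rep(name,u0,u1,v0,v1,lo,hi):
    q=P[v0:v1,u0:u1].reshape(-1,3); m=(q[:,2]>lo)&(q[:,2]<hi); q=q[m]; print(name,len(q),q.mean(0).round(4),q.min(0).round(4),q.max(0).round(4))
rep("cpl top",300,325,195,220,.065,.1)
rep("cpl sh",300,325,195,220,.034,.05)
rep("nip",160,185,190,220,.112,.14)
np.set_printoptions(linewidth=220)
print((P[198:215,160:184,2]*1000).astype(int))
# base plate
q=P[175:225,140:220]; m=((q[...,2]>.01)&(q[...,2]<.022)).astype(np.uint8)
pts=np.argwhere(m)[:,::-1]+[140,175]
pp=plane("top",pts,0.016);r=cv2.minAreaRect(np.float32(pp[:,:2]*1000));print(r)
im,d=load("scene",0);P=cloud("scene",d)
rep("S cpl top",285,310,215,250,.072,.1)
rep("S cpl neck",285,310,215,250,.05,.072)
rep("S cpl sh",285,310,215,250,.034,.045)
E
```

```text
table z 0.00029755479364457216 near tray -5.239333447804029e-05 tray floor 0.0037947511635630926
cpl top 58 [ 0.4209 -0.1507  0.0768] [ 0.4115 -0.1619  0.0719] [ 0.43   -0.1407  0.0812]
cpl sh 53 [ 0.4208 -0.1455  0.0403] [ 0.4059 -0.1672  0.0343] [ 0.4635 -0.1205  0.0496]
nip 85 [0.4429 0.2156 0.1162] [0.4283 0.1966 0.1121] [0.4537 0.2321 0.1216]
[[  62   63   61   74   82   87  105  115  115  121  117  115  111  111  107  101   88   91   90   87   86   81   75   74]
 [  57   60   63   70   81  112  119  119  118  118  121  119  117  116  111  110  100   87   90   86   82   82   72   73]
 [  56   53   56   73  112  116  116  116  118  115  118  117  116  113  118  111  104   94   87   88   81   82   73   74]
 [  15   14   13   71  115  116  116  117  117  114  113  115  115  115  116  116  111  104   86   86   78   79   68   72]
 [  17   17   16  116  116  114  115  113  117  115  116  114  114  115  116  117  111  108   85   83   78   76   73   66]
 [  11   17   16  114  114  111  115  114   80  111  116  111  114  112  114  114  111  108   99   87 1047   76   71   65]
 [  15   11 
[... 1014 characters left out ...]
   1  104   99  100   99    1    0    0   -1   -4   -2    0   -1    0    4   -1]
 [   1   -1   -2    0    1    2 1047   -1    3    0    1    0    1    0    0   -5    1    0    1    0    1    0    2    0]
 [   0    0    2    0   -2    0   -2    0    0   -2   -1    0    2    0   -2    0   -1   -2   -3    0   -1    0   -1   -1]]
((471.934814453125, 192.0961151123047), (81.1056137084961, 197.41488647460938), 8.337435722351074)
S cpl top 56 [ 0.4212 -0.1516  0.0782] [ 0.4115 -0.1609  0.0735] [ 0.4327 -0.1404  0.0812]
S cpl neck 65 [ 0.4165 -0.1535  0.0617] [ 0.4112 -0.1619  0.0506] [ 0.4286 -0.1412  0.0719]
S cpl sh 135 [ 0.4374 -0.1397  0.0386] [ 0.3884 -0.1663  0.0342] [ 0.5238 -0.113   0.0448]
```

```bash
python3 - <<'E'
from h import *
im,d=load("top",0);P=cloud("top",d)
# plate front edge & rear edge by plate-level mask per column
hsv=cv2.cvtColor(im,cv2.COLOR_RGB2HSV)
z=P[...,2]; m=(z>.008)&(z<.03)&(hsv[...,1]<110); m[:175]=0;m[225:]=0;m[:,:140]=0;m[:,220:]=0
mm=m.astype(np.uint8); cc=cv2.connectedComponentsWithStats(mm)[2]; print(cc[1:])
for c in list(range(152,162))+list(range(184,208)):
    r=np.where(m[:,c])[0]; print((c,r.min(),r.max()) if len(r) else c,end=' ')
print()
# collar pts
reg=np.zeros_like(m); reg[196:214,160:180]=1
sel=reg&(z>.097)&(z<.125)
pix=np.argwhere(sel)[:,::-1]; q=P[sel]
ok=np.ones(len(q),bool)
for i in range(8):
    c=q[ok].mean(0);n=np.linalg.svd(q[ok]-c)[2][2];n*=np.sign(n[2]); e=(q-c)@n; ok=abs(e)<.003
print(len(q),ok.sum(),"c",c,"n",n,"tilt",np.degrees(np.arccos(n[2])),"az",np.degrees(np.arctan2(n[1],n[0])))
E
python3 - <<'E'
import cv2
t=cv2.imread("pics/top0.png")
cv2.imwrite("pics/z2.png",cv2.resize(t[172:222,148:214],(792,600),interpolation=cv2.INTER_NEAREST))
E
```

```text
[[185 185  21  23 307]
 [152 186  11  22 134]]
(152, np.int64(187), np.int64(206)) (153, np.int64(186), np.int64(207)) (154, np.int64(186), np.int64(207)) (155, np.int64(186), np.int64(207)) (156, np.int64(186), np.int64(207)) (157, np.int64(186), np.int64(207)) (158, np.int64(186), np.int64(207)) (159, np.int64(186), np.int64(207)) (160, np.int64(186), np.int64(207)) (161, np.int64(186), np.int64(207)) 184 (185, np.int64(206), np.int64(207)) (186, np.int64(206), np.int64(207)) (187, np.int64(206), np.int64(207)) (188, np.int64(185), np.int64(207)) (189, np.int64(185), np.int64(207)) (190, np.int64(185), np.int64(207)) (191, np.int64(185), np.int64(207)) (192, np.int64(185), np.int64(207)) (193, np.int64(185), np.int64(207)) (194, np.int64(185), np.int64(207)) (195, np.int64(185), np.int64(207)) (196, np.int64(185), np.int64(207)) (197, np.int64(185), np.int64(207)) (198, np.int64(185), np.int64(207)) (199, np.int64(185), np.int64(207)) (200, np.int64(185), np.int64(207)) (201, np.int64(185), np.int64(207)) (202, np.int64(185), np.int64(207)) (203, np.int64(185), np.int64(207)) (204, np.int64(186), np.int64(207)) (205, np.int64(186), np.int64(206)) 206 207 
197 146 c [0.43622696 0.21530359 0.11081112] n [-0.49849605  0.01020253  0.86683193] tilt 29.907449344151843 az 178.82751239158958
```

View pics/z2.png

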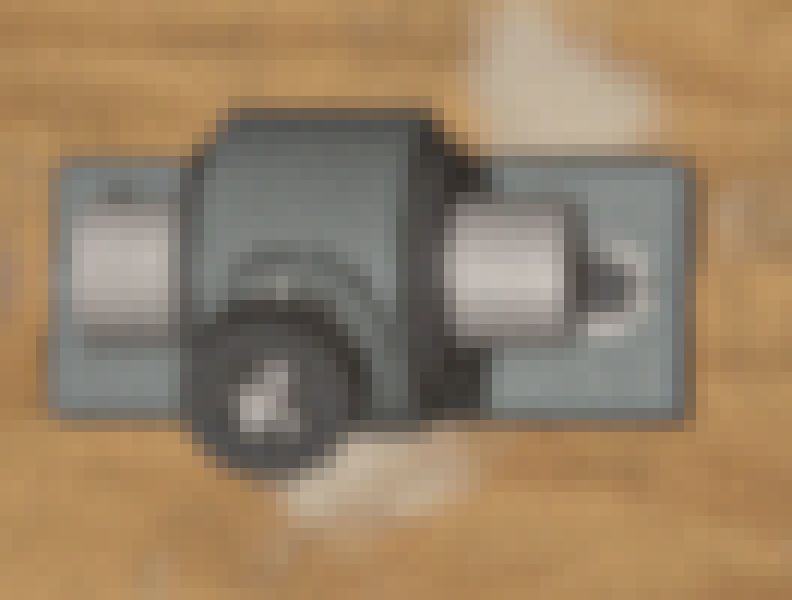

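```bash
cat > nip.py <<'E'
from h import *
import sys
def fit(cam,tag,box):
    im,d=load(cam,tag);P=cloud(cam,d);z=P[...,2];x=P[...,0]
    reg=np.zeros(z.shape,bool);u0,u1,v0,v1=box;reg[v0:v1,u0:u1]=1
    n=np.array([-.5,0,.866]);c=np.array([.4365,.2155,.111])
    e=(P-c)@n; rad=np.linalg.norm(P-c-e[...,None]*n,axis=2)
    col=reg&(abs(e)<.004)&(rad<.024); pin=reg&(e>.007)&(e<.014)&(rad<.014)
    q=P[pin]; print(cam,"collar px",col.sum(),"pin px",pin.sum(),"pin mean",q.mean(0).round(4),"-> collar c",(q.mean(0)-.01*n).round(4))
    full=cv2.morphologyEx(((col|pin)*1).astype(np.uint8),cv2.MORPH_CLOSE,np.ones((5,5)))
    uv=np.argwhere(full)[:,::-1].astype(float)
    o,r=rays(cam,uv)
    t=((c-o)@n)/(r@n); X=o+r*t[:,None]
    ex=np.array([.866,0,.5]);ey=np.array([0,1,0])
    a=np.c_[(X-c)@ex,(X-c)@ey]*1000
    h=cv2.convexHull(np.float32(a)); (cx,cy),R=cv2.minEnclosingCircle(h)
    print("extent",a.min(0),a.max(0),"centroid",a.mean(0),"circ",cx,cy,R,"ellipse",cv2.fitEllipse(h))
    for nm,(p,s) in dict(centroid=a.mean(0),mid=(a.min(0)+a.max(0))/2).items(): print(nm,(c+p/1000*ex+s/1000*ey).round(4))
if __name__=="__main__": fit(sys.argv[1],sys.argv[2],[int(v) for v in sys.argv[3:]])
E
python3 nip.py top 0 158 184 194 216
```

```text
top collar px 152 pin px 9 pin mean [0.4321 0.2163 0.1187] -> collar c [0.4371 0.2163 0.1101]
extent [-19.81850557 -18.73026761] [19.11652014 17.71012161] centroid [-0.65983966 -0.23518122] circ -0.4506644308567047 0.15921911597251892 19.742158889770508 ellipse ((-0.6365768909454346, 0.0028481483459472656), (36.614952087402344, 39.092376708984375), 76.70201110839844)
centroid [0.4359 0.2153 0.1107]
mid [0.4362 0.215  0.1108]
```

```bash
cat > plan.py <<'E'
from h import *
from scipy.spatial.transform import Slerp
def cur():
    s=monitor.get_state(); return s["tcp_pos"],Rn.from_quat(s["orientation"],scalar_first=True),s
def target_R(a,jaw):  # approach dir, jaw dir
    y=np.array(a,float);y/=np.linalg.norm(y);x=np.array(jaw,float);x-=y*(x@y);x/=np.linalg.norm(x)
    return Rn.from_matrix(np.c_[x,y,np.cross(x,y)])
def rows(p1,R1,n):
    p0,R0,s=cur(); w=(R0.inv()*R1).as_rotvec()
    ws=w/n; dR=Rn.from_rotvec(ws)
    R=R0
    print("clock",s["clock"].__round__(2),"tcp",p0.round(4),"q",s["joint_pos"].round(2),"F",s["wrist_force"].round(1),"gap",round(s["finger_gap"],4),"dist mm",round(np.linalg.norm(p1-p0)*1e3,1),"ang",np.degrees(np.linalg.norm(w)).round(1),"tool y",R0.as_matrix()[:,1].round(3))
    for i in range(n):
        v=R.inv().apply((p1-p0)/n)*1000; print(v.round(1),np.degrees(ws).round(1)); R=R*dR
DOWN=target_R([0,0,-1],[0,1,0])
E
python3 - <<'E'
from plan import *
rows(np.array([.421,-.151,.20]),DOWN,15)
E
```

```text
clock 0.1 tcp [ 0.2566 -0.5141  0.2525] q [-1.25  0.31  0.05  1.3   0.    1.43] F [ 0.6  0.6 -0.5] gap 0.0857 dist mm 402.1 ang 153.5 tool y [-0.001  0.002 -1.   ]
[-16.8   3.5  20.6] [ -0.  -10.2  -0. ]
[-12.8   3.5  23.3] [ -0.  -10.2  -0. ]
[-8.5  3.5 25.2] [ -0.  -10.2  -0. ]
[-3.9  3.5 26.3] [ -0.  -10.2  -0. ]
[ 0.8  3.5 26.6] [ -0.  -10.2  -0. ]
[ 5.5  3.5 26. ] [ -0.  -10.2  -0. ]
[10.1  3.5 24.6] [ -0.  -10.2  -0. ]
[14.3  3.5 22.4] [ -0.  -10.2  -0. ]
[18.   3.5 19.5] [ -0.  -10.2  -0. ]
[21.2  3.5 16. ] [ -0.  -10.2  -0. ]
[23.7  3.5 12. ] [ -0.  -10.2  -0. ]
[25.5  3.5  7.6] [ -0.  -10.2  -0. ]
[26.4  3.5  2.9] [ -0.  -10.2  -0. ]
[26.5  3.5 -1.8] [ -0.  -10.2  -0. ]
[25.8  3.5 -6.5] [ -0.  -10.2  -0. ]
```

drive_tool(plan="1 -17 3 21 0 -10 0; 1 -13 3 23 0 -10 0; 1 -8 3 25 0 -10 0; 1 -4 3 26 0 -10 0; 1 1 3 26 0 -10 0; 1 5 3 26 0 -10 0; 1 10 3 25 0 -10 0; 1 14 3 22 0 -10 0")

```text
clock: 1.1
tcp_pos: [0.3429, -0.3148, 0.2244]
orientation: [0.7, -0.694, -0.115, 0.117]
wrist_force: [-0.2, -0.5, -0.8]
finger_gap: 0.0855
```

```bash
python3 - <<'E'
from plan import *
rows(np.array([.421,-.151,.18]),DOWN,8)
E
```

```text
clock 1.1 tcp [ 0.3429 -0.3148  0.2244] q [-0.92  0.12 -0.27  1.19  0.    0.32] F [-0.2 -0.5 -0.8] gap 0.0855 dist mm 186.8 ang 71.1 tool y [-0.004  0.008 -1.   ]
[15.9  5.7 16.1] [-0.1 -8.9  0. ]
[18.2  5.6 13.5] [-0.1 -8.9  0. ]
[20.1  5.6 10.5] [-0.1 -8.9  0. ]
[21.4  5.6  7.3] [-0.1 -8.9  0. ]
[22.3  5.6  3.9] [-0.1 -8.9  0. ]
[22.7  5.6  0.4] [-0.1 -8.9  0. ]
[22.5  5.6 -3.1] [-0.1 -8.9  0. ]
[21.7  5.6 -6.5] [-0.1 -8.9  0. ]
```

Joint 6 behaves as predicted. I'll continue.

drive_tool(plan="1 16 6 16 0 -9 0; 1 18 6 14 0 -9 0; 1 20 6 11 0 -9 0; 1 21 6 7 0 -9 0; 1 22 6 4 0 -9 0; 1 23 6 0 0 -9 0; 1 23 6 -3 0 -9 0; 1 22 6 -6 0 -9 0")

```text
clock: 2.1
tcp_pos: [0.4161, -0.1404, 0.1738]
orientation: [-0.49, 0.48, 0.516, -0.514]
wrist_force: [-1.2, 0.1, 0.3]
finger_gap: 0.0854
```

```bash
python3 - <<'E'
from plan import *
rows(np.array([.421,-.151,.115]),DOWN,5)
for n in("scene","top"): grab(n,1)
E
```

```text
clock 2.1 tcp [ 0.4161 -0.1404  0.1738] q [-0.51  0.1  -0.42  1.06  0.01 -0.57] F [-1.2  0.1  0.3] gap 0.0854 dist mm 59.9 ang 3.5 tool y [-0.008  0.011 -1.   ]
[-2.3 11.7 -0.9] [-0.1  0.7  0.1]
[-2.3 11.7 -0.9] [-0.1  0.7  0.1]
[-2.2 11.7 -0.9] [-0.1  0.7  0.1]
[-2.2 11.7 -1. ] [-0.1  0.7  0.1]
[-2.1 11.7 -1. ] [-0.1  0.7  0.1]
```

View pics/scene1.png

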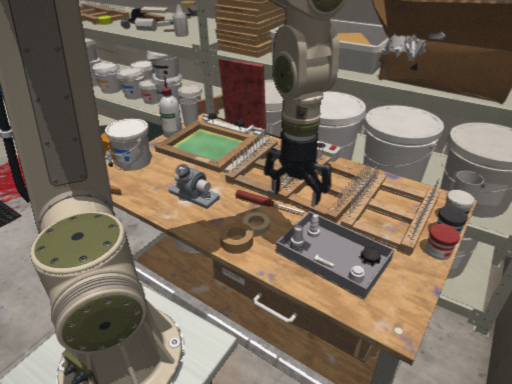

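View pics/top1.png

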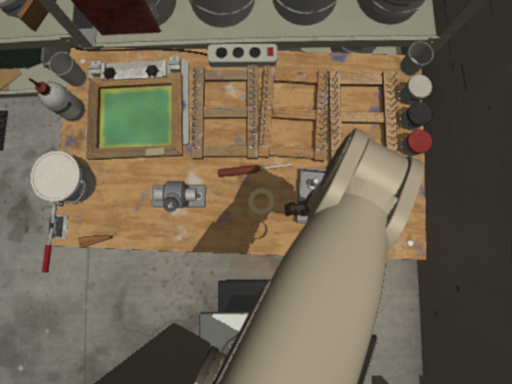

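The scene view now shows the block clear of the arm at (193,183), with the gripper poised over the tray. I'll cross-check the nipple in the scene view.

```bash
python3 - <<'E'
from h import *
print(proj("scene",[[.436,.2153,.111],[.431,.2153,.1197]]))
im,_=load("scene",1)
cv2.imwrite("pics/z3.png",cv2.resize(im[155:215,160:230,::-1],(700,600),interpolation=cv2.INTER_NEAREST))
E
python3 nip.py scene 1 165 200 160 190
```

```text
[[180.85734172 170.05565044]
 [179.24447286 168.2173684 ]]
scene collar px 114 pin px 8 pin mean [0.433  0.2143 0.1201] -> collar c [0.438  0.2143 0.1114]
extent [-17.51491231 -21.30226273] [20.29271636 18.83492311] centroid [ 0.66841087 -1.03655591] circ 0.22617179155349731 -1.659810185432434 21.5469913482666 ellipse ((0.6028331518173218, -1.5279514789581299), (37.00063705444336, 41.86900329589844), 158.5465850830078)
centroid [0.4371 0.2145 0.1113]
mid [0.4377 0.2143 0.1117]
```

View pics/z3.png

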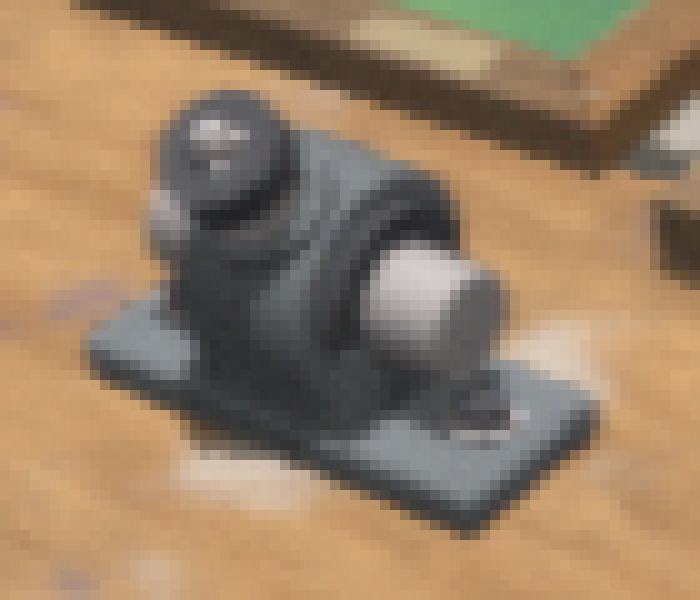

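Both views agree on the collar centre to about 1 mm: (0.4365, 0.215, 0.111). The pin is at about (181,168) in the scene view. Descending to the neck.

drive_tool(plan="1 -3 12 -1 0 1 0; 1 -3 12 -1 0 1 0; 1 -3 12 -1 0 1 0; 1 -2 12 -1 0 1 0; 1 0 0 0 0 0 0")

```text
clock: 2.82
tcp_pos: [0.4188, -0.1523, 0.121]
orientation: [0.512, -0.5, -0.494, 0.493]
wrist_force: [-0.3, -0.3, -0.2]
finger_gap: 0.0856
```

```bash
python3 - <<'E'
from plan import *
rows(np.array([.421,-.151,.066]),DOWN,5)
E
```

```text
clock 2.83 tcp [ 0.4188 -0.1523  0.121 ] q [-0.53  0.17 -0.49  0.93  0.01 -0.51] F [-0.3 -0.3 -0.2] gap 0.0856 dist mm 55.0 ang 1.7 tool y [-0.011  0.013 -1.   ]
[ 0.1 11.  -0.5] [-0.1 -0.3  0.1]
[ 0.2 11.  -0.5] [-0.1 -0.3  0.1]
[ 0.2 11.  -0.5] [-0.1 -0.3  0.1]
[ 0.2 11.  -0.5] [-0.1 -0.3  0.1]
[ 0.2 11.  -0.5] [-0.1 -0.3  0.1]
```

drive_tool(plan="1 0 11 -1 -0.3 -1 0.4; 1 0 11 -1 -0.3 0 0.4; 1 0 11 0 0 0 0; 1 0 11 0 0 0 0; 1 0 10 0 0 0 0; 1 0 0 0 0 0 0")

```text
clock: 3.58
tcp_pos: [0.4213, -0.1532, 0.0651]
orientation: [-0.501, 0.503, 0.498, -0.498]
wrist_force: [0.4, 0.8, 0.1]
finger_gap: 0.0853
```

```bash
python3 - <<'E'
from plan import *
rows(np.array([.421,-.151,.066]),DOWN,1)
grab("scene",2)
im,_=load("scene",2)
cv2.imwrite("pics/z4.png",cv2.resize(im[190:290,250:380,::-1],(780,600),interpolation=cv2.INTER_CUBIC))
E
```

```text
clock 3.58 tcp [ 0.4213 -0.1532  0.0651] q [-0.53  0.22 -0.58  0.77 -0.   -0.52] F [0.4 0.8 0.1] gap 0.0853 dist mm 2.3 ang 0.5 tool y [ 0.001 -0.002 -1.   ]
[ 2.2 -0.9  0.3] [ 0.1 -0.5 -0.1]
```

View pics/z4.png

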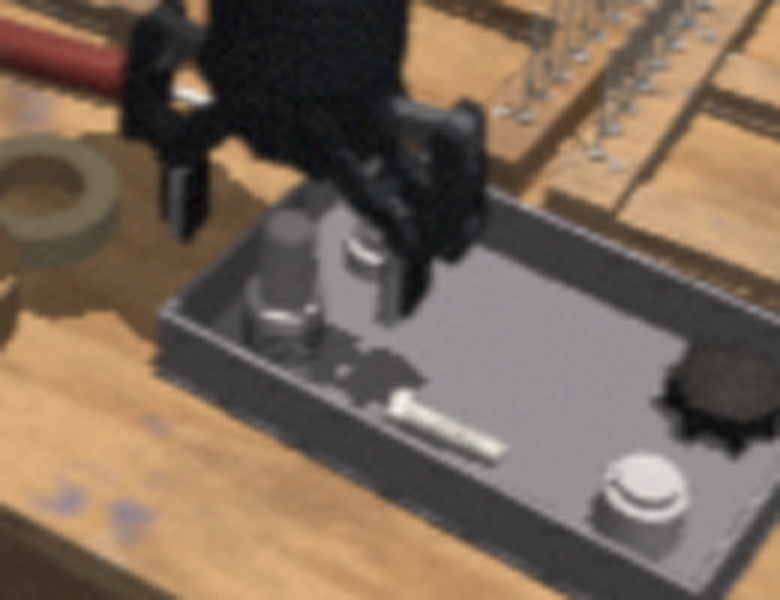

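The fingers straddle the neck: tips at about (281,230) and (316,243) in the scene, neck between them at (298,230). Centring and closing.

drive_tool(plan="1 2 0 0 0 0 0; -1 0 0 0 0 0 0; -1 0 0 0 0 0 0; -1 0 0 0 0 0 0; -1 0 0 0 0 0 0; -1 0 0 0 0 0 0", grip_force=70)

```text
clock: 4.38
tcp_pos: [0.4225, -0.1516, 0.0668]
orientation: [-0.5, 0.504, 0.498, -0.498]
wrist_force: [0.6, 0.6, -0.3]
finger_gap: 0.0201
```

```bash
python3 - <<'E'
from plan import *
rows(np.array([.421,-.151,.066]),DOWN,1)
grab("scene",3)
im,_=load("scene",3)
cv2.imwrite("pics/z5.png",cv2.resize(im[190:290,250:380,::-1],(780,600),interpolation=cv2.INTER_CUBIC))
E
```

```text
clock 4.38 tcp [ 0.4225 -0.1516  0.0668] q [-0.52  0.22 -0.58  0.77 -0.   -0.51] F [ 0.6  0.6 -0.3] gap 0.0201 dist mm 1.8 ang 0.6 tool y [ 0.004 -0.004 -1.   ]
[0.6 0.8 1.5] [ 0.2 -0.5 -0.2]
```

View pics/z5.png

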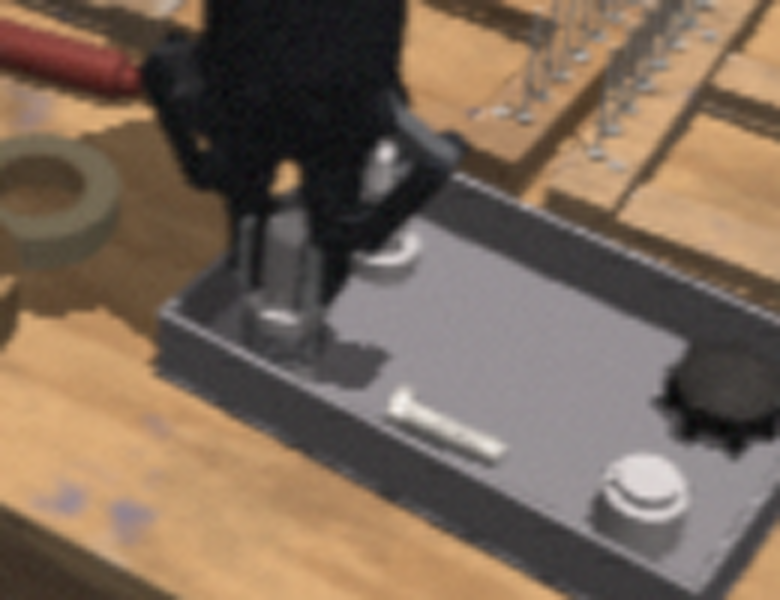

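Gripped on the neck, with the tips just over the shoulder. Raising the grip force and lifting.

drive_tool(plan="-1 0 -8 0 0 0 0; -1 0 -20 0 0 0 0; -1 0 -25 0 0 0 0; -1 0 -25 0 0 0 0; -1 0 -25 0 0 0 0; -1 0 -25 0 0 0 0; -1 0 -15 0 0 0 0; -1 0 0 0 0 0 0", grip_force=90)

```text
clock: 5.42
tcp_pos: [0.4204, -0.1503, 0.2157]
orientation: [-0.501, 0.503, 0.497, -0.498]
wrist_force: [-0.4, -0.2, -1.7]
finger_gap: 0.02
```

```bash
cat >> plan.py <<'E'
C=np.array([.4365,.2149,.111]); N=np.array([-.5,0.005,.866]); N/=np.linalg.norm(N)
TILT=target_R(-N,[0,1,0])
E
python3 - <<'E'
from plan import *
grab("scene",4);grab("top",4)
im,_=load("scene",4)
cv2.imwrite("pics/z6.png",cv2.resize(im[100:250,220:420,::-1],(800,600),interpolation=cv2.INTER_CUBIC))
rows(C+.14*N,TILT,12)
E
```

```text
clock 5.53 tcp [ 0.4196 -0.1499  0.2142] q [-0.52  0.08 -0.34  1.15 -0.   -0.51] F [-0.5  1.  -1.3] gap 0.02 dist mm 369.8 ang 30.1 tool y [-0.001 -0.001 -1.   ]
[30.4 -1.5  4.7] [-2.5 -0.   0. ]
[30.4 -1.7  4.6] [-2.5 -0.   0. ]
[30.4 -1.9  4.5] [-2.5 -0.   0. ]
[30.4 -2.1  4.4] [-2.5 -0.   0. ]
[30.4 -2.3  4.3] [-2.5 -0.   0. ]
[30.4 -2.5  4.2] [-2.5 -0.   0. ]
[30.4 -2.7  4. ] [-2.5 -0.   0. ]
[30.4 -2.9  3.9] [-2.5 -0.   0. ]
[30.4 -3.   3.7] [-2.5 -0.   0. ]
[30.4 -3.2  3.6] [-2.5 -0.   0. ]
[30.4 -3.4  3.4] [-2.5 -0.   0. ]
[30.4 -3.5  3.3] [-2.5 -0.   0. ]
```

View pics/z6.png

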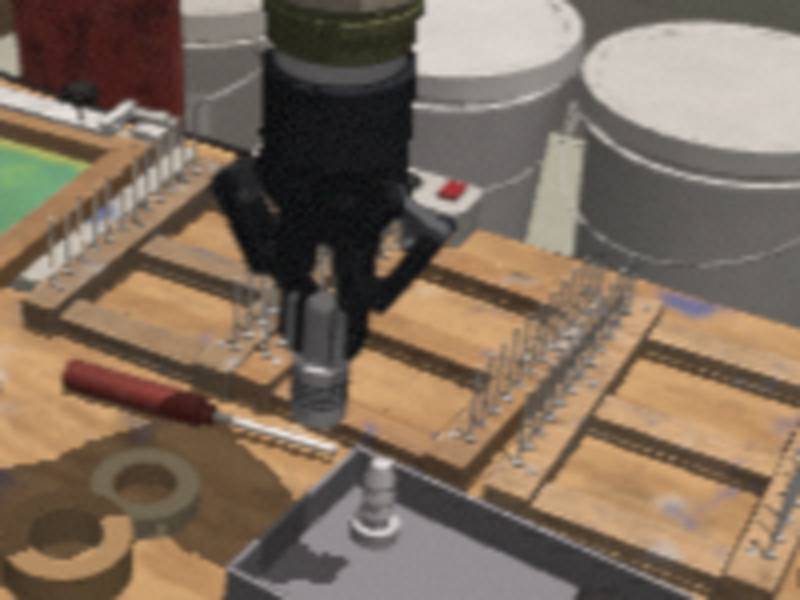

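The coupler is lifted and hangs straight, at about scene (300,197). The other parts are still in the tray. Transferring and tilting now.

drive_tool(plan="-1 20 -4 5 -2.5 0 0; -1 31 -4 5 -2.5 0 0; -1 31 -3 5 -2.5 0 0; -1 31 -3 5 -2.5 0 0; -1 31 -3 5 -2.5 0 0; -1 31 -3 5 -2.5 0 0; -1 31 -3 4 -2.5 0 0; -1 31 -3 4 -2.5 0 0")

```text
clock: 6.52
tcp_pos: [0.3746, 0.0932, 0.2256]
orientation: [-0.412, 0.581, 0.574, -0.403]
wrist_force: [0.2, -0.2, -2.1]
finger_gap: 0.0195
```

```bash
python3 - <<'E'
from plan import *
rows(C+.14*N,TILT,6)
E
```

```text
clock 6.53 tcp [0.3746 0.0932 0.2256] q [ 0.05 -0.32 -0.71  0.83 -0.02  0.06] F [ 0.2 -0.2 -2.1] gap 0.0195 dist mm 122.9 ang 10.4 tool y [ 0.335 -0.001 -0.942]
[20.4 -1.5  1.2] [-1.7 -0.1  0. ]
[20.4 -1.6  1.1] [-1.7 -0.1  0. ]
[20.4 -1.6  1. ] [-1.7 -0.1  0. ]
[20.4 -1.6  0.9] [-1.7 -0.1  0. ]
[20.4 -1.7  0.8] [-1.7 -0.1  0. ]
[20.4 -1.7  0.7] [-1.7 -0.1  0. ]
```

drive_tool(plan="-1 20 -1 1 -1.7 0 0; -1 20 -1 1 -1.7 0 0; -1 20 -1 1 -1.8 0 0; -1 20 -1 1 -1.8 0 0; -1 20 -2 1 -1.8 0 0; -1 16 -2 1 -1.8 0 0; -1 0 0 0 0 0 0")

```text
clock: 7.4
tcp_pos: [0.3579, 0.2127, 0.2207]
orientation: [-0.358, 0.614, 0.608, -0.354]
wrist_force: [0.1, -0.2, -1.4]
finger_gap: 0.0202
```

```bash
python3 - <<'E'
from plan import *
rows(C+.14*N,TILT,1)
grab("scene",5);grab("top",5)
im,_=load("scene",5);t,_=load("top",5)
cv2.imwrite("pics/z7.png",cv2.hconcat([cv2.resize(im[80:230,120:220,::-1],(400,600),interpolation=cv2.INTER_CUBIC),cv2.resize(t[160:250,140:200,::-1],(400,600),interpolation=cv2.INTER_CUBIC)]))
E
```

```text
clock 7.4 tcp [0.3579 0.2127 0.2207] q [ 0.51 -0.3  -0.78  0.63 -0.25  0.46] F [ 0.1 -0.2 -1.4] gap 0.0202 dist mm 14.7 ang 0.6 tool y [ 0.493 -0.005 -0.87 ]
[  3.   -5.8 -13.2] [-0.4 -0.5 -0. ]
```

View pics/z7.png

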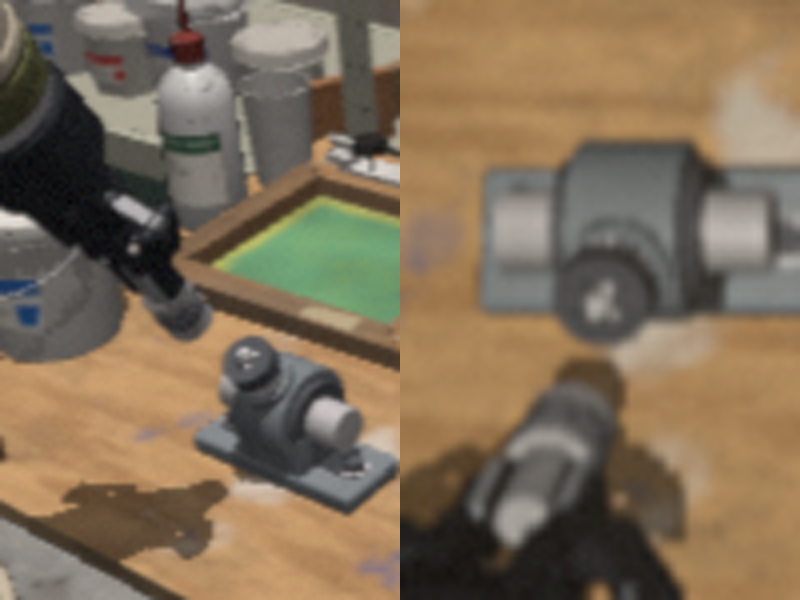

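```bash
cat > axis.py <<'E'
from plan import *
from scipy.optimize import least_squares
def axis(tag):
    p,R,s=cur()
    for cams_ in (["top"],["scene"],["top","scene"]):
        S=[];NK=[]
        for n in cams_:
            im,d=load(n,tag); L=R.inv().apply(cloud(n,d).reshape(-1,3)-p)*1000 # tool frame mm
            r=np.hypot(L[:,0],L[:,2])
            S.append(L[(L[:,1]>30)&(L[:,1]<60)&(r<24)])
        S=np.vstack(S)
        f=lambda v:np.hypot(S[:,0]-v[0]-v[2]*(S[:,1]-45)/15,S[:,2]-v[1]-v[3]*(S[:,1]-45)/15)-16.2
        o=least_squares(f,[0,0,0,0],loss="soft_l1",f_scale=1)
        print(cams_,len(S),"axis at y45: x,z mm",o.x[:2].round(2),"slope deg x,z",np.degrees(np.arctan(o.x[2:]/15)).round(1),"rms",np.sqrt(np.median(o.fun**2)).round(2))
if __name__=="__main__":
    import sys;axis(sys.argv[1])
E
python3 axis.py 5
```

```text
['top'] 81 axis at y45: x,z mm [1.26 1.04] slope deg x,z [-0.4  4.2] rms 0.53
['scene'] 110 axis at y45: x,z mm [ 2.02 -1.94] slope deg x,z [ 0.4 -0.7] rms 0.58
['top', 'scene'] 191 axis at y45: x,z mm [ 2.05 -0.38] slope deg x,z [0.6 3. ] rms 0.98
```

```bash
python3 - <<'E'
from axis import *
p,R,s=cur()
for n,c,a in (("top",[.436,.2151,.1108],[1.26,1.04]),("scene",[.4374,.2144,.1115],[2.02,-1.94])):
    L=R.inv().apply(np.array(c)-p)*1000; print(n,"nipple in tool",L.round(1),"lateral err needed",(L[[0,2]]-a).round(2))
print("N in tool",R.inv().apply(N).round(3))
# silhouette edges of the coupler in scene: per axis station, project expected edges
im,_=load("scene",5)
for st in (-11,0,26,63): print(st,proj("scene",p+R.apply(np.array([1.5,st,0])/1000)).round(1),proj("top",p+R.apply(np.array([1.5,st,0])/1000)).round(1))
cv2.imwrite("pics/z8.png",cv2.resize(im[125:175,140:190,::-1],(600,600),interpolation=cv2.INTER_NEAREST))
t,_=load("top",5)
cv2.imwrite("pics/z9.png",cv2.resize(t[205:255,145:195,::-1],(600,600),interpolation=cv2.INTER_NEAREST))
E
```

```text
top nipple in tool [  4.2 134.1 -12.9] lateral err needed [  2.94 -13.99]
scene nipple in tool [  3.5 134.2 -14.5] lateral err needed [  1.5  -12.58]
N in tool [-0.001 -1.     0.007]
-11 [[152.6 144.5]] [[157.6 238.3]]
0 [[154.8 147.1]] [[158.8 235.8]]
26 [[160.  152.8]] [[161.5 230.2]]
63 [[167.  160.6]] [[165.2 222.7]]
```

View pics/z8.png

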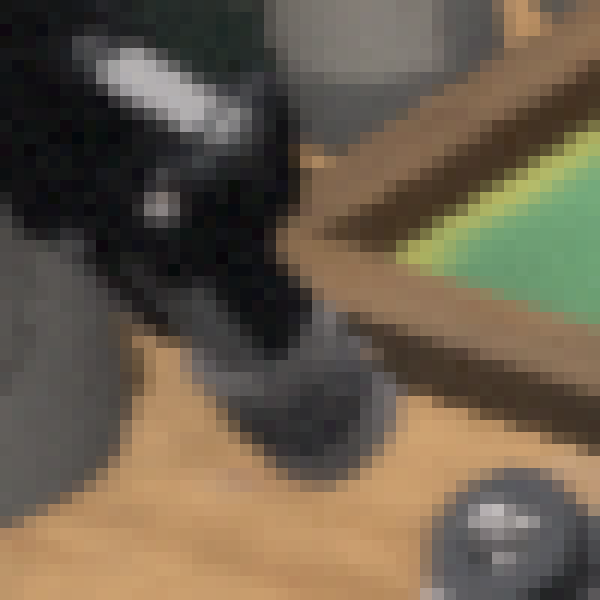

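View pics/z9.png

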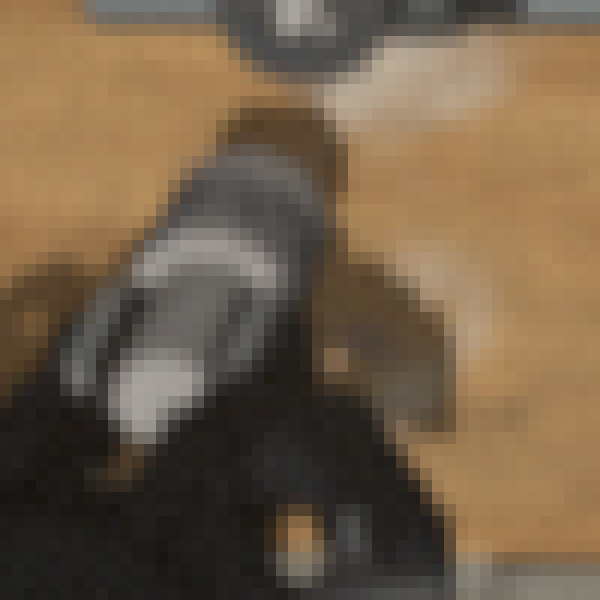

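The image matches the predicted coupler axis in both views. Neck top is at top-view (158,237.5) against a predicted (157.6,238.3), and the foot-rim end also fits. Closing in with the lateral correction.

drive_tool(plan="-1 1 10 -5 -0.4 -0.4 0; -1 1 11 -5 0 0 0; -1 0 11 -3 0 0 0; -1 0 10 0 0 0 0; -1 0 0 0 0 0 0")

```text
clock: 8.12
tcp_pos: [0.3938, 0.2113, 0.188]
orientation: [-0.354, 0.616, 0.608, -0.354]
wrist_force: [-1.3, 0.7, -1.9]
finger_gap: 0.0202
```

```bash
cat > chk.py <<'E'
from axis import *
import sys
tag=sys.argv[1]
grab("scene",tag);grab("top",tag); p,R,s=cur()
rows(C+.14*N,TILT,1)
for n,c in (("top",[.436,.2151,.1108]),("scene",[.4374,.2144,.1115])):
    print(n,"collar in tool",(R.inv().apply(np.array(c)-p)*1000).round(1))
axis(tag)
im,_=load("scene",tag);t,_=load("top",tag)
cv2.imwrite(f"pics/v{tag}.png",cv2.hconcat([cv2.resize(im[135:195,150:190,::-1],(400,600),interpolation=cv2.INTER_CUBIC),cv2.resize(t[185:245,148:188,::-1],(400,600),interpolation=cv2.INTER_CUBIC)]))
E
python3 chk.py 6
```

```text
clock 8.22 tcp [0.3939 0.2116 0.1889] q [ 0.46 -0.21 -0.81  0.5  -0.23  0.41] F [-0.7  1.  -1.4] gap 0.0197 dist mm 51.4 ang 0.4 tool y [ 0.499 -0.008 -0.866]
[  3.5 -51.3   2.1] [-0.  -0.3 -0.2]
top collar in tool [ 4.2 88.7  2.6]
scene collar in tool [ 3.5 88.8  1. ]
['top'] 78 axis at y45: x,z mm [0.38 1.34] slope deg x,z [0.  0.3] rms 0.31
['scene'] 94 axis at y45: x,z mm [ 0.98 -1.96] slope deg x,z [2.  0.6] rms 0.61
['top', 'scene'] 172 axis at y45: x,z mm [ 1.11 -0.19] slope deg x,z [1.7 1.1] rms 1.01
```

View pics/v6.png

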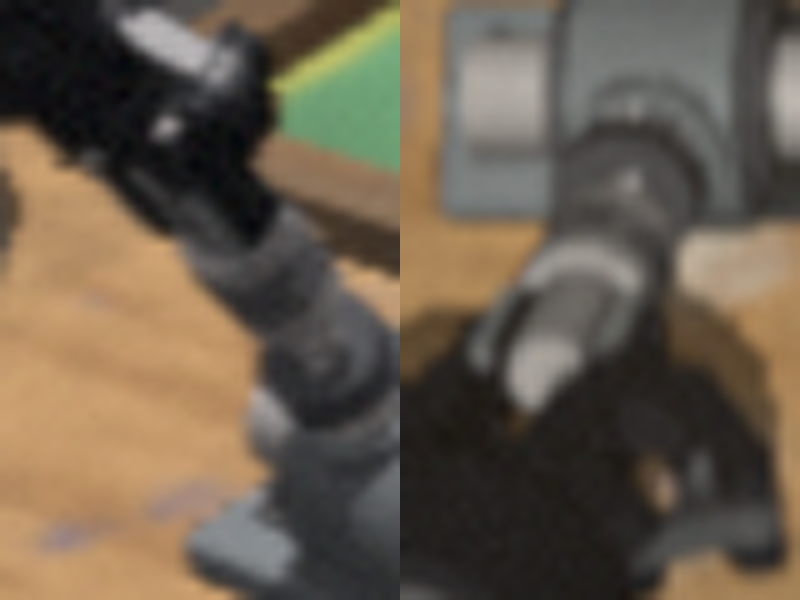

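drive_tool(plan="-1 2 4 1 0 -0.2 -0.1; -1 1 4 0 0 0 0; -1 0 0 0 0 0 0")

```text
clock: 8.6
tcp_pos: [0.3973, 0.2152, 0.1818]
orientation: [-0.353, 0.614, 0.61, -0.354]
wrist_force: [-1.1, -0.4, -1.2]
finger_gap: 0.0194
```

```bash
python3 chk.py 7; python3 - <<'E'
from h import *
im,_=load("scene",7);t,_=load("top",7)
cv2.imwrite("pics/w7.png",cv2.hconcat([cv2.resize(im[145:181,160:186,::-1],(400,554),interpolation=cv2.INTER_NEAREST),cv2.resize(t[193:229,156:182,::-1],(400,554),interpolation=cv2.INTER_NEAREST)]))
E
```

```text
clock 8.7 tcp [0.3973 0.2152 0.182 ] q [ 0.46 -0.2  -0.82  0.47 -0.23  0.41] F [-0.7  0.1 -2.7] gap 0.0198 dist mm 58.9 ang 0.1 tool y [ 0.501 -0.006 -0.866]
[  0.1 -58.9   1.5] [ 0.  -0.1 -0. ]
top collar in tool [ 0.3 81.   2.2]
scene collar in tool [-0.4 81.1  0.6]
['top'] 75 axis at y45: x,z mm [0.51 1.14] slope deg x,z [0.5 0. ] rms 0.34
['scene'] 91 axis at y45: x,z mm [ 1.09 -2.34] slope deg x,z [0.3 2.9] rms 0.59
['top', 'scene'] 166 axis at y45: x,z mm [ 1.23 -0.28] slope deg x,z [0.4 1.4] rms 1.11
```

View pics/w7.png

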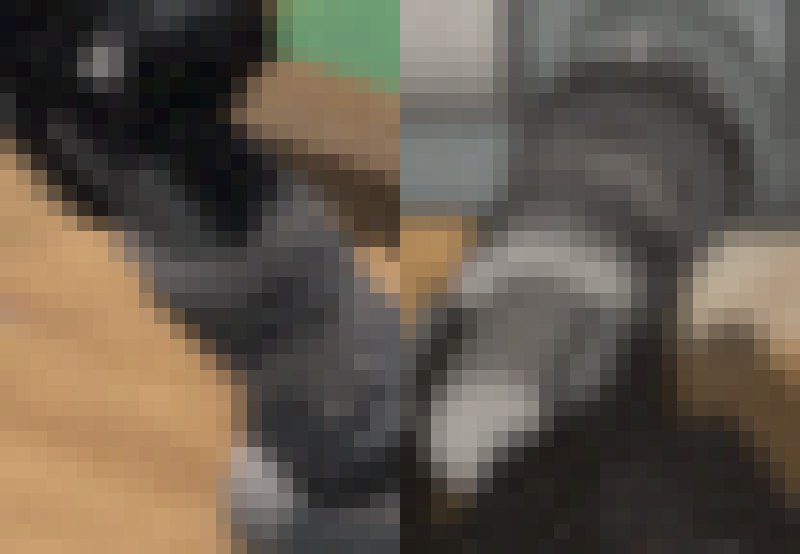

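Remaining lateral error is about -0.5 mm in x and +1.3 mm in z. I'll trim that and advance until the pin starts to enter the mouth.

drive_tool(plan="-1 -0.5 2 1.5 0 0 0; -1 0 4 0 0 0 0; -1 0 0 0 0 0 0", grip_force=110)

```text
clock: 9.07
tcp_pos: [0.3991, 0.2147, 0.1759]
orientation: [-0.353, 0.615, 0.611, -0.354]
wrist_force: [1.3, 0.1, -0.6]
finger_gap: 0.0194
```

```bash
python3 chk.py 8
```

```text
clock 9.18 tcp [0.3991 0.2148 0.1761] q [ 0.46 -0.19 -0.83  0.45 -0.23  0.4 ] F [ 1.1  0.2 -1.1] gap 0.0192 dist mm 64.9 ang 0.1 tool y [ 0.501 -0.005 -0.865]
[  0.5 -64.9   0.1] [ 0.1 -0.1 -0. ]
top collar in tool [ 0.7 75.   0.9]
scene collar in tool [ 0.  75.1 -0.7]
['top'] 77 axis at y45: x,z mm [0.44 1.12] slope deg x,z [0.7 0.4] rms 0.47
['scene'] 90 axis at y45: x,z mm [ 1.08 -2.63] slope deg x,z [ 0.3 -0.8] rms 0.62
['top', 'scene'] 167 axis at y45: x,z mm [ 1.19 -0.33] slope deg x,z [ 0.9 -0.9] rms 1.11
```

drive_tool(plan="-1 0 3 0.5 0 0 0; -1 0 3 0 0 0 0; -1 0 2 0 0 0 0")

```text
clock: 9.55
tcp_pos: [0.4031, 0.2148, 0.1688]
orientation: [-0.353, 0.615, 0.611, -0.353]
wrist_force: [0.0, -0.9, -2.2]
finger_gap: 0.0195
```

```bash
cat > st.py <<'E'
from plan import *
p,R,s=cur()
print("clock",round(s["clock"],2),"collar in tool",(R.inv().apply(C-p)*1000).round(1),"F tool",R.inv().apply(s["wrist_force"]).round(1),"M",R.inv().apply(s["ft_torque"]).round(2),"ang",np.degrees((R.inv()*TILT).magnitude()).round(2),"gap",s["finger_gap"].round(4))
E
python3 st.py
```

```text
Traceback (most recent call last):
  File "st.py", line 3, in <module>
    print("clock",round(s["clock"],2),"collar in tool",(R.inv().apply(C-p)*1000).round(1),"F tool",R.inv().apply(s["wrist_force"]).round(1),"M",R.inv().apply(s["ft_torque"]).round(2),"ang",np.degrees((R.inv()*TILT).magnitude()).round(2),"gap",s["finger_gap"].round(4))
                                                                                                                                                                                                                                                   ^^^^^^^^^^^^^^^^^^^^^
AttributeError: 'float' object has no attribute 'round'
```

```bash
sed -i 's/s\["finger_gap"\].round(4)/round(s["finger_gap"],4)/' st.py; python3 st.py
```

```text
clock 9.55 collar in tool [ 0.4 66.7  0.1] F tool [-0.9  1.9  1. ] M [ 0.66 -0.04 -0.02] ang 0.15 gap 0.0195
```

drive_tool(plan="-1 0 3 0 0 0 0; -1 0 2 0 0 0 0")

```text
clock: 9.8
tcp_pos: [0.4058, 0.2147, 0.1642]
orientation: [-0.353, 0.615, 0.611, -0.353]
wrist_force: [-4.7, -0.0, 4.6]
finger_gap: 0.0198
```

```bash
python3 st.py
```

```text
clock 9.8 collar in tool [ 0.5 61.4  0.1] F tool [-0.  -6.4  1.8] M [0.89 0.02 0.15] ang 0.15 gap 0.0198
```

Contact came where the collar should be (61.4 mm against an expected 62.8), so the pin is inside the mouth. Pressing along the axis.

drive_tool(plan="-1 0 3 0 0 0 0; -1 0 3 0 0 0 0; -1 0 3 0 0 0 0")

```text
clock: 10.18
tcp_pos: [0.41, 0.2149, 0.1572]
orientation: [-0.352, 0.614, 0.611, -0.353]
wrist_force: [-3.7, -0.7, 2.7]
finger_gap: 0.0197
```

```bash
python3 st.py
```

```text
clock 10.18 collar in tool [ 0.2 53.3  0.3] F tool [-0.7 -4.1  1.8] M [0.84 0.02 0.24] ang 0.16 gap 0.0197
```

drive_tool(plan="-1 0 3 0 0 0 0; -1 0 2 0 0 0 0; -1 0 1 0 0 0 0")

```text
clock: 10.55
tcp_pos: [0.4129, 0.2148, 0.1522]
orientation: [-0.352, 0.614, 0.611, -0.353]
wrist_force: [-6.7, -0.4, 5.4]
finger_gap: 0.0197
```

```bash
python3 st.py; python3 chk.py 9; python3 st.py
```

```text
clock 10.55 collar in tool [ 0.3 47.5  0.3] F tool [-0.4 -8.   3.1] M [1.02 0.03 0.24] ang 0.17 gap 0.0197
clock 10.65 tcp [0.4129 0.2148 0.1523] q [ 0.44 -0.13 -0.86  0.36 -0.22  0.39] F [-6.6 -0.1  6.2] gap 0.0195 dist mm 92.4 ang 0.2 tool y [ 0.503 -0.005 -0.865]
[  0.3 -92.4  -0.1] [ 0.2 -0.   0. ]
top collar in tool [ 0.5 47.5  0.9]
scene collar in tool [-0.2 47.6 -0.7]
['top'] 64 axis at y45: x,z mm [0.33 1.13] slope deg x,z [0.3 1.2] rms 0.43
['scene'] 89 axis at y45: x,z mm [ 1.29 -2.47] slope deg x,z [1.  0.2] rms 0.71
['top', 'scene'] 153 axis at y45: x,z mm [ 1.19 -0.49] slope deg x,z [ 1.3 -1. ] rms 1.18
clock 10.65 collar in tool [ 0.3 47.6  0.3] F tool [-0.2 -8.6  2.6] M [1.04 0.04 0.3 ] ang 0.17 gap 0.0195
```

View pics/v9.png

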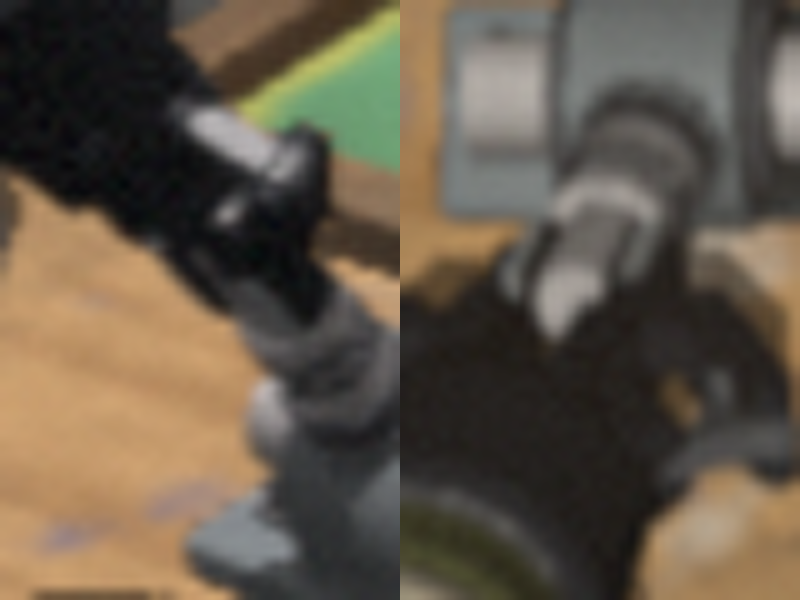

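```bash
python3 - <<'E'
from plan import *
_,R,_=cur()
for tag,p in ((7,[.3973,.2152,.182]),(8,[.3991,.2148,.1761]),(9,[.4129,.2148,.1523])):
    im,d=load("top",tag);P=cloud("top",d);L=R.inv().apply(P.reshape(-1,3)-p)*1000
    r=np.hypot(L[:,0],L[:,2]-1.1); g=im.reshape(-1,3).mean(1)
    k=(r<7)&(L[:,1]<5)&(L[:,1]>-25)&(g>110); sh=(r>12)&(r<15)&(L[:,1]>15)&(L[:,1]<35)&(L[:,2]<-3)
    m=(np.linalg.norm((P-C),axis=2).ravel()<.05); fl=(r>16.5)&(r<18.5)&(np.abs(L[:,1]-62)<14)
    print(tag,"neck top s",k.sum(),np.median(L[k,1]).round(1),"shoulder s",sh.sum(),np.median(L[sh,1]).round(1),"collar-face ring s", fl.sum(), np.sort(L[fl,1]).round(1)[:40])
E
```

```text
7 neck top s 11 -11.2 shoulder s 14 24.7 collar-face ring s 3 [48.4 52.9 58. ]
8 neck top s 13 -12.1 shoulder s 18 25.6 collar-face ring s 19 [50.2 51.2 52.6 53.5 58.4 72.  72.6 73.3 73.6 73.7 73.8 74.  74.3 74.5
 74.6 74.9 75.1 75.2 75.7]
9 neck top s 11 -11.3 shoulder s 15 25.9 collar-face ring s 44 [48.5 48.8 49.  49.5 49.8 50.  60.9 61.  61.3 61.5 61.7 62.  62.1 62.6
 62.8 62.9 62.9 63.8 64.  64.2 64.2 64.2 64.4 64.7 65.8 66.6 66.7 67.1
 68.1 68.6 69.9 70.5 70.5 70.9 71.  71.8 72.2 72.4 72.5 73.4]
```

No slip: neck top stays at -11 mm in the tool frame. The collar face has moved about 15 mm down its axis. One last look at the tray and the overall state.

```bash
python3 - <<'E'
from h import *
im,_=grab("scene",10);cv2.imwrite("pics/fin.png",cv2.resize(im[130:300,150:410,::-1],(780,510)))
E
python3 st.py
```

```text
clock 10.7 collar in tool [ 0.3 47.6  0.3] F tool [-0.8 -8.   3.1] M [1.02 0.04 0.34] ang 0.17 gap 0.0193
```

View pics/fin.png

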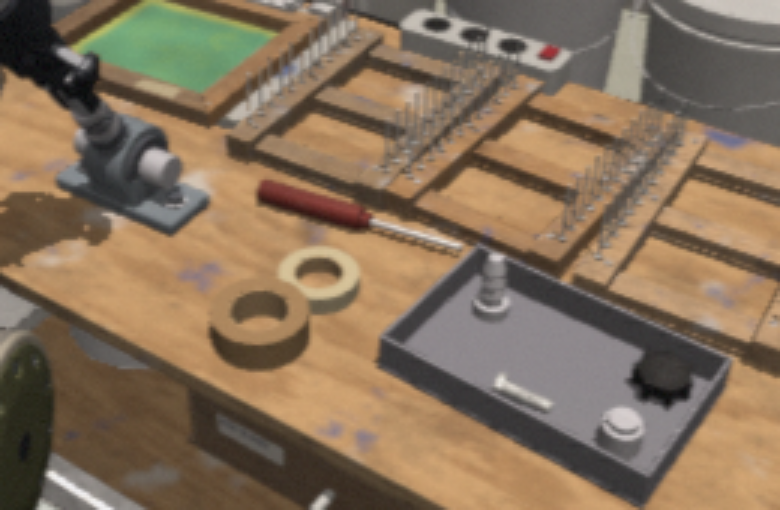

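The coupler is seated on the nipple and holding steady, and the other four parts are untouched in the tray. Handing in.

```bash
python3 -c "
from workcell import job
print(job.hand_in())"; python3 st.py
```

```text
the job is handed in; nothing more can be done
None
the job is handed in; nothing more can be done
```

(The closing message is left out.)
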